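# Raise the clamp bar of a mount-board cutter with its lift lever

## Task

Free the card in the board cutter: push the cutting head along its rail until it is parked against the end stop beside the lever, then press the long, red-padded end of the lift lever smoothly right down to its stop, so that the heavy clamp bar rises off the card, and finish while still holding it down so that the card can be drawn out. Only push and press: pick nothing up, do not raise the bar itself by hand, do not let it drop again, and leave the card and everything else where it lies.

Things in the scene. Friction and masses are not known exactly. Their poses are not given: they have to be found in the camera images.
- cutter_base: bench-top mount-board cutter: grey base board 360 (x) by 800 (y) by 20 mm, fixed. Origin: centre of its underside, on the table top. At yaw 0 its x points away from the robot, its y to the robot's left. 'Base' coordinates below are in this frame, in mm. A hinged clamp bar lies along y over its back half; the lift lever is at the -y end and points towards the robot (-x).
- clamp_bar (a joint): the heavy clamp bar (aluminium and steel, red finger guard, 700 by 85 mm, 3 to 5 kg), in rad: about 0 lying on the card, growing as its front edge rises about the hinge along its back edge (base x 130, z 45). It falls by its own weight unless the lever carries it. The lever at its stop raises it to about 0.20.
- bar_edge (a point): the lower front edge of the clamp bar, half-way along it: at base (35, 0, 23) when the bar is down.
- cutting_head (a joint): position of the cutting head on its rail, in m: 0 with the head against the black end stop beside the lever (parked, off the card), growing as it moves away from there along the base's +y. It slides against about 2 N of friction plus 6 N per m/s, and stays where it is left.
- head_center (a point): centre of the cutting head, a black block with a yellow band, 56 (x) by 70 (y) by 36 mm high, on the bar's front rail. With the bar down: base x 54, z 67; block from z 49 to 85, rail under it at z 48, bar top at 39; red guard 46 mm behind, up to z 61; 24 mm knob on top, up to z 105; blade holder 10 mm out in front. Push its +y face, 35 mm from this point. Parked: base y -270.
- lift_lever (a joint): the lift lever, a seesaw on a pin at base (-25, -330, 54), in rad: about 0 at rest (long end up), growing as the long end is pressed down, stop at 0.45. Long arm 140 mm to the middle of the pad, towards -x; short arm 50 mm, its roller under a lug of the clamp bar. Needs 5 to 11 N down at the pad; let go, the bar falls and throws it up.
- lever_pad (a point): centre of the TOP face of the red pad on the long end of the lever: 62 mm long (along the lever), 30 wide, 14 thick. At rest the face slopes 0.41 rad, rising towards the robot, centre at base (-150, -330, 118); fully down it is nearly level, at base (-165, -330, 57). It moves on an arc about the lever's pin.
- card_mid (a point): centre of the sheet of mount board clamped under the bar: cream, 300 (x) by 420 (y) by 3 mm, loose, lying on the base board.
- glue_stick_mid (a point): standing glue stick, white and blue with a red cap, 28 mm diameter, 75 mm tall, on the cutter's base board between lever and card. This point: its middle
- tape_roll_mid (a point): roll of blue masking tape lying flat, 100 mm outside, 76 mm inside diameter, 36 mm high, on the table beyond the lever. This point: its middle
- pencil_tin_mid (a point): flat blue and grey pencil tin, 77 x 202 x 38 mm, on the table. This point: its middle
- craft_knife_mid (a point): yellow craft knife lying on the base board at its far end, 22 x 150 x 17 mm, long side along its y. This point: its middle
- steel_ruler_mid (a point): steel ruler lying on the table, 30 x 300 x 3 mm, long side along its y. This point: its middle
- paint_jar_mid (a point): jar with white cap, 56 mm diameter, 75 mm tall, on the base board at the far end from the lever. This point: its middle

How it is judged (in metres and radians):
On the way, in this order (a step that is already met when the one before it is completed fails the run):
1. the cutting head is parked against its end stop, the bar still down (value of joint cutting_head below 0.01 m and value of joint clamp_bar below 0.05 rad), for 0.2 s.
2. the lever is pressed down to its stop by the fingers and the bar is raised (value of joint lift_lever above 0.39 rad and value of joint clamp_bar above 0.17 rad and contact force between the fingers and lift_lever above 2 N), for 0.2 s.
At the end, for the whole second after the job is handed in: The fingers press the lever (more than 2 N), which is within 0.06 rad of its stop (joint above 0.39), the clamp bar raised above 0.17 rad and still, the cutting head within 12 mm of its end stop, and the card within 12 mm of where it lay (all of step 2 and value of joint cutting_head below 0.012 m and velocity of joint clamp_bar between -0.05 and 0.05 rad/s and distance of card_mid from where it was at the start of the episode below 0.012 m); the arm keeps its last pose, push and grip.
It fails at once if the bar is raised while the cutting head is not parked (value of joint clamp_bar above 0.06 rad and value of joint cutting_head above 0.02 m).
It fails at once if the bar is raised by hand and not by the lever (value of joint clamp_bar above 0.08 rad and value of joint lift_lever below 0.08 rad).
It fails at once if the bar is jerked up or let drop (faster than 1.5 rad/s, about 0.15 m/s at its front edge) (velocity of joint clamp_bar above 1.5 rad/s or velocity of joint clamp_bar below -1.5 rad/s).
It fails at once if the card is moved by more than 15 mm (distance of card_mid from where it was at the start of the episode above 0.015 m).
It fails at once if another thing is moved, tipped or picked up (more than 20 mm) (distance of any of glue_stick_mid, tape_roll_mid, pencil_tin_mid, craft_knife_mid, steel_ruler_mid, paint_jar_mid from where it was at the start of the episode above 0.02 m).
It also fails if it takes over 43 s, if anything falls off the work surface, if the arm or the gripper's body presses on something with over 40 N, if the wrist force passes 120 N, or if a joint passes its speed limit or range.

## Robot

A 6-joint arm with a two-finger parallel gripper is mounted at the origin on the work surface. World frame = base frame: x ahead of the robot, y to its left, z up, the work surface at z = 0. Lengths are in mm, angles in rad, forces in N, time in s.
With the tool pointing down it reaches from about 225 to 875 mm from the base axis. Payload 3.4 kg.
Tool frame: the origin (TCP) lies at the very end of the fingers, on their centre line; the grasp point (between the pads) lies 19 mm behind it (manip.pinch_z is the z of the grasp point in the tool frame, in mm); z points along the fingers, y is the line along which they close (so a half turn about z gives the same grasp; the last joint's range is limited). The gripper opens to 85 mm and grips with 20 to 120 N. Pads are 22 mm wide; open, the fingers measure 114 mm over their backs; the gripper's body (76 mm by 85 mm) begins 54 mm behind the grasp point. The pads swing forward as they close: fully open they stand 13 mm farther back than shut.
Start: joints at [-1.446, 0.276, 1.505, -0, 1.361, -0.121], TCP at [139.913, -557.752, 231.328] pointing down, gripper open.
Joint ranges: [-2.89, 2.89], [-0.75, 2.08], [0.22, 2.7], [-1.18, 4.32], [0.11, 2.71], [-2.7, 2.7]. Speed limits (rad/s): [2.57, 2.57, 3.14, 3.14, 3.14, 3.14].

## Interface

Orientations are given as [roll, pitch, yaw] about the fixed x, y, z axes, in that order (R = Rz(yaw) Ry(pitch) Rx(roll)).
In Python, from cell import sensors, snapshot, workorder, manip gives the robot as it stands.
- The arm moves only by the tool move_arm, never from a script. Its argument "plan" is a list of rows, each a list of 7 numbers: the opening, from 0 (shut) to 1 (fully open), then the shift along the tool's x, y, z in cm, then the turn, a rotation vector about the tool's x, y, z in rad. A call has exactly 10 rows; each row is the pose to reach, as a shift and turn from the pose commanded when the call began, along the tool's axes at that moment; what a row does not reach only later rows make up. A row lasts 1/8 s, in which the tool goes at most 62.5 mm and 10.7 degrees, less where a joint would pass 70% of its speed; a pose out of reach is approached as far as the arm can. A call with a gripper value outside its range is refused whole. The fingers move at their own pace and stop on an object; "newtons" is the grip in N (left out, the last holds). Time passes only in rows, so rows that repeat a pose let the fingers close, or fill a call up. It gives the time, the measured TCP pose, the force, the opening and the grip force at its end, in the units of the state.
- sensors.get_state(): the state, without advancing time (a new reading comes with each control period).
- snapshot(name): name is "side" or "top" or "wrist"; returns a dict with "image" (400x640x3 uint8, red, green, blue), "depth" (400x640 float32, mm along the optical axis (not along the pixel's ray), 0 where there is no reading), "mtx" (3x3 intrinsics, pixels), "camera_from_world" (4x4, takes a point from world to camera coordinates). Camera axes: x right, y down, z forward; pixel columns grow to the right and rows downward; lengths in mm; the calibration is good to about 2 mm. A picture is of the moment at which its call begins.
- workorder.hand_in(): hands the job in; it is judged then, once.
The state is a dict: "time_s": time; "joints": joint angles; "qd": joint speeds; "effort": joint torques, N m; "eef_pos": TCP position; "ee_rot": TCP orientation; "force": force on the tool from outside, world axes, zero at the start; "ft_torque": the same for the moment, N m; "grip_width": finger opening in mm; "grip_force": force on a finger pad.
Only numpy, scipy, OpenCV 4.12 (cv2) and the standard library are available. Lean on these libraries where they do the work, as an engineer would, in place of code of your own. Each camera call takes 0.05 s, during which the arm holds its last target. There are 200 camera calls.

## Working session

There is one attempt and no reset: what is moved stays moved. The work goes in short steps, Python scripts to look and compute and a tool call to move; the robot and the scene stay as the last step left them, time stands still between calls to the robot, and variables do not carry over. Pictures are saved under pics/ and viewed, at most 10 in all, crops included, and the job is handed in when it is done.

Besides the shell and the picture viewer there is one more tool, called as name(argument=value, ...), one argument or row to a line, values as JSON. move_arm: Moves the arm, as the interface text tells. Its arguments: {"type":"object","properties":{"plan":{"type":"array"},"newtons":{"type":"number"}},"required":["plan"]}

```bash
mkdir -p pics; ls
python3 - <<'E'
from cell import sensors,snapshot,manip
import cv2,numpy as np
s=sensors.get_state();print(s)
for n in("top","side"):
    d=snapshot(n);cv2.imwrite(f"pics/{n}0.png",d["image"][:,:,::-1]);np.savez(f"{n}0.npz",**d)
    print(n,d["mtx"].tolist(),np.round(d["camera_from_world"],3).tolist())
E
```

```text
pics
{'time_s': 0.0, 'joints': array([-1.44598008e+00,  2.76600043e-01,  1.50615068e+00,  2.02392618e-05,
        1.36069965e+00, -1.20976085e-01]), 'qd': array([-3.34020986e-06,  2.08381343e-03, -3.02551967e-04,  2.20721931e-04,
       -2.02719280e-03, -9.53209740e-04]), 'effort': array([ 1.01680867e-03, -4.16759455e+01, -2.45801353e+01, -3.10552459e-04,
        1.08214360e-02, -1.51231955e-06]), 'eef_pos': array([ 139.85974714, -557.17855777,  230.42984403]), 'ee_rot': array([-3.13975089e+00, -2.43834513e-04,  2.45787867e-01]), 'force': array([ 0.02344754, -0.02024097, -1.20541858]), 'ft_torque': array([ 0.03477326, -0.02237659,  0.0218938 ]), 'grip_force': 0.0, 'grip_width': 85.45117373771154}
top [[429.85932295447446, 0.0, 317.4147181565273], [0.0, 429.85932295447446, 201.89890817797018], [0.0, 0.0, 1.0]] [[-0.016, -1.0, -0.003, 53.651], [-0.996, 0.016, -0.093, 520.055], [0.093, 0.001, -0.996, 1513.387], [0.0, 0.0, 0.0, 1.0]]
side [[375.9629853739945, 0.0, 320.19385743468763], [0.0, 375.9629853739945, 197.8958376508134], [0.0, 0.0, 1.0]] [[-0.688, -0.726, 0.0, 374.615], [-0.568, 0.538, -0.623, 301.894], [0.453, -0.429, -0.782, 982.326], [0.0, 0.0, 0.0, 1.0]]
```

View pics/top0.png

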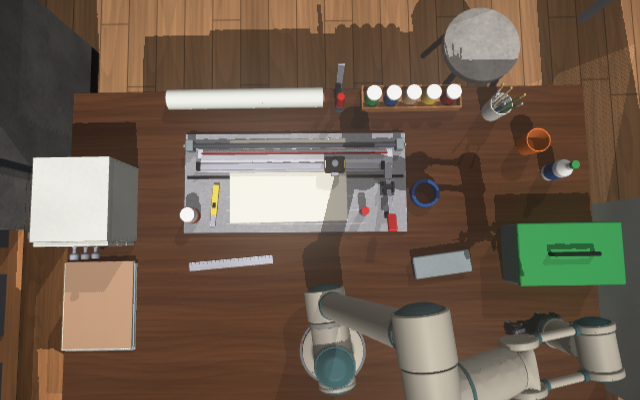

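View pics/side0.png

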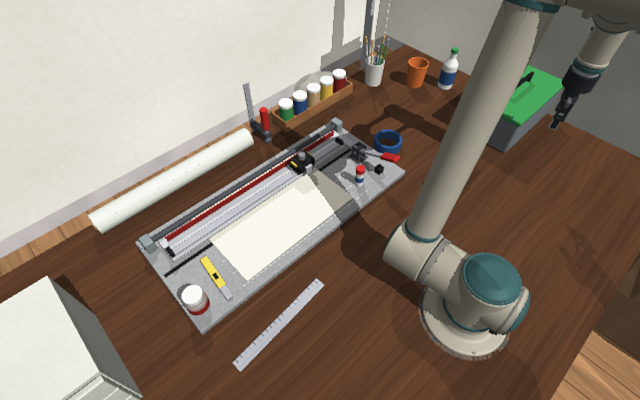

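Top view: base board corners are near (185,133), (405,131), (407,232) and (184,234). The head is at (335,163), the lever pad at (392,222), the glue stick at (364,211), and the tape roll at (425,193). I'll enlarge and measure.

```bash
cat > h.py <<'E'
import numpy as np,cv2
def load(n): return dict(np.load(n))
def w(d,u,v,z=None):
    M=d["camera_from_world"];K=d["mtx"];R=M[:3,:3];t=M[:3,3]
    r=np.linalg.inv(K)@[u,v,1]
    o=-R.T@t; rw=R.T@r
    if z is None: return o+rw*d["depth"][int(round(v)),int(round(u))]
    return o+rw*(z-o[2])/rw[2]
def px(d,p):
    q=d["camera_from_world"][:3]@np.r_[p,1];q=d["mtx"]@q;return q[:2]/q[2]
E
python3 - <<'E'
from h import *
d=load("top0.npz")
for p in [(186,134),(404,133),(406,231),(186,233)]: print(p,w(d,*p).round(),w(d,*p,20).round(1))
for n,p in dict(head=(335,163),pad=(392,222),glue=(365,211),tape=(425,193)).items(): print(n,w(d,*p).round())
i=d["image"][120:245,290:450,::-1];cv2.imwrite("pics/c.png",cv2.resize(i,None,fx=5,fy=4.8,interpolation=2)[:600])
E
```

```text
(186, 134) [776. 519.  24.] [777.5 520.   20. ]
(404, 133) [ 769. -275.   15.] [ 767.9 -273.8   20. ]
(406, 231) [ 413. -274.   -7.] [ 412.  -268.6   20. ]
(186, 233) [418. 523.  -3.] [417.5 515.6  20. ]
head [646. -17. 104.]
pad [ 441. -204.  113.]
glue [ 481. -116.   94.]
tape [ 550. -349.  -10.]
```

View pics/c.png

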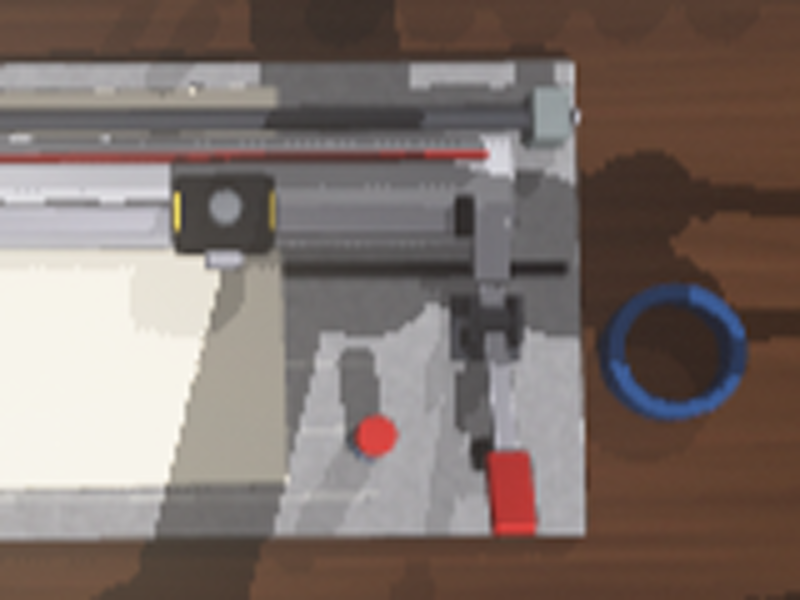

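Enlarged: the head's knob is at crop (226,207), the pad's centre at (512,493), and the end stop at (465,215). The base centre comes out at about (594,123) with yaw about -0.01. From that the pad should be at (440,-205), and I measured (441,-204); the head's x also agrees (646). The next move takes closed fingers to a point above the +y side of the head.

move_arm(
  plan=[
    [0,4,-3,0,0,0,0.05],
    [0,8,-6,0,0,0,0.1],
    [0,12,-9,0,0,0,0.15],
    [0,16,-12,0,0,0,0.2],
    [0,20,-15,0,0,0,0.256],
    [0,24,-18,0,0,0,0.256],
    [0,28,-21,0,0,0,0.256],
    [0,32,-24,0,0,0,0.256],
    [0,36,-27,0,0,0,0.256],
    [0,40,-30,0,0,0,0.256],
  ],
  newtons=40,
)

```text
time_s: 1.35
eef_pos: [455.5, -168.0, 231.0]
ee_rot: [3.141, 0.0, -0.01]
force: [1.0, -0.1, 0.0]
grip_width: -0.2
grip_force: 0.0
```

move_arm(
  plan=[
    [0,3.5,-4,0,0,0,0],
    [0,7,-8,0,0,0,0],
    [0,10.5,-12,0,0,0,0],
    [0,14,-16,0,0,0,0],
    [0,17,-20,0,0,0,0],
    [0,18.9,-23.1,0,0,0,0],
    [0,18.9,-23.1,4,0,0,0],
    [0,18.9,-23.1,8,0,0,0],
    [0,18.9,-23.1,12,0,0,0],
    [0,18.9,-23.1,12,0,0,0],
  ],
)

```text
time_s: 2.6
eef_pos: [643.2, 59.7, 107.4]
ee_rot: [3.141, 0.009, -0.01]
force: [-0.8, 0.6, 0.8]
grip_width: -0.2
grip_force: 0.0
```

Run:
```python
from cell import snapshot,sensors
from h import *
d=snapshot("side");np.savez("s1.npz",**d);print(sensors.get_state()["eef_pos"])
for p in [(646,60,111),(646,60,60),(646,18,67),(646,-17,105)]: print(p,px(d,p).round())
cv2.imwrite("pics/s1.png",cv2.resize(d["image"][110:210,240:370,::-1],None,fx=6,fy=6,interpolation=2))
```

```text
[645.26419689  59.64860892 110.03119348]
(646, 60, 111) [284. 165.]
(646, 60, 60) [285. 176.]
(646, 18, 67) [295. 168.]
(646, -17, 105) [302. 154.]
```

View pics/s1.png

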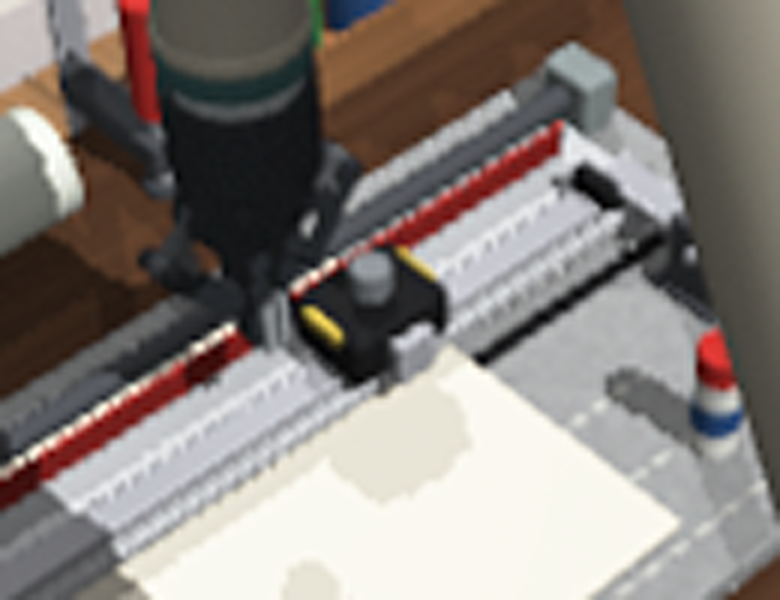

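The fingers hang beside the head's +y face, with the knob at crop (373,265), which is full-image (302,154) as predicted. I'll go down to z≈61 and push.

move_arm(
  plan=[
    [0,0,0,2.5,0,0,0],
    [0,0,0,5,0,0,0],
    [0,0,0.5,5,0,0,0],
    [0,0,1.5,5,0,0,0],
    [0,0,2.5,5,0,0,0],
    [0,0,3.5,5,0,0,0],
    [0,0,5,5,0,0,0],
    [0,0,6.5,5,0,0,0],
    [0,0,8,5,0,0,0],
    [0,0,9.5,5,0,0,0],
  ],
)

```text
time_s: 3.9
eef_pos: [645.3, -36.5, 61.3]
ee_rot: [-3.142, -0.0, -0.011]
force: [1.7, 2.2, 1.2]
grip_width: -0.0
grip_force: 1.4
```

move_arm(
  plan=[
    [0,0,1,0,0,0,0],
    [0,0,2,0,0,0,0],
    [0,0,3,0,0,0,0],
    [0,0,4,0,0,0,0],
    [0,0,4.7,0,0,0,0],
    [0,0,5.2,0,0,0,0],
    [0,0,5.6,0,0,0,0],
    [0,0,5.9,0,0,0,0],
    [0,0,6.1,0,0,0,0],
    [0,0,6.1,0,0,0,0],
  ],
)

```text
time_s: 5.15
eef_pos: [644.2, -96.6, 61.2]
ee_rot: [3.141, 0.001, -0.01]
force: [0.4, 0.1, 0.6]
grip_width: 0.3
grip_force: 0.4
```

Run:
```python
from cell import snapshot,sensors
from h import *
d=snapshot("side");np.savez("s2.npz",**d);s=sensors.get_state();print(s["eef_pos"],s["force"])
cv2.imwrite("pics/s2.png",cv2.resize(d["image"][110:210,270:400,::-1],None,fx=6,fy=6,interpolation=2))
```

```text
[644.14327032 -96.64289996  61.15928921] [0.09088364 0.14498232 0.92287533]
```

View pics/s2.png

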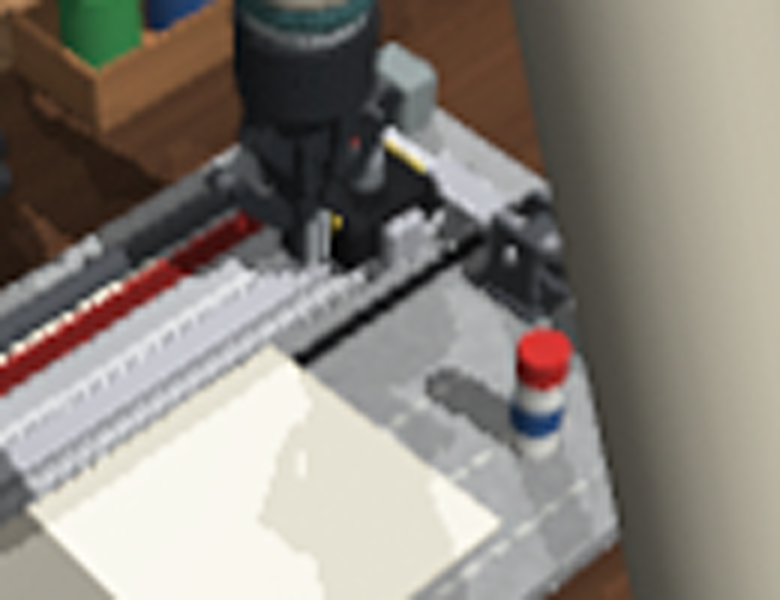

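The head sits close to the stop, with the card and glue stick (crop 540,390) undisturbed. There is no stop force yet, so I'll push further in small steps.

move_arm(
  plan=[
    [0,0,0.1,0,0,0,0],
    [0,0,0.2,0,0,0,0],
    [0,0,0.3,0,0,0,0],
    [0,0,0.4,0,0,0,0],
    [0,0,0.5,0,0,0,0],
    [0,0,0.6,0,0,0,0],
    [0,0,0.7,0,0,0,0],
    [0,0,0.8,0,0,0,0],
    [0,0,0.8,0,0,0,0],
    [0,0,0.8,0,0,0,0],
  ],
)

```text
time_s: 6.45
eef_pos: [644.1, -97.5, 61.3]
ee_rot: [-3.13, 0.001, -0.012]
force: [0.6, 17.9, 3.0]
grip_width: -0.2
grip_force: 9.0
```

There is 18 N at y=-97.5, exactly where I predicted the stop, so the head is parked. Next: back off, rise, and go over the pad.

move_arm(
  plan=[
    [0,0,-1,0,0,0,0],
    [0,0,-2,0,0,0,0],
    [0,0,-2,-4,0,0,0],
    [0,0,-2,-8,0,0,0],
    [0,0,-2,-10,0,0,0],
    [0,-4.5,1,-10,0,0,0],
    [0,-9,4,-10,0,0,0],
    [0,-13.5,7.5,-10,0,0,0],
    [0,-18,10,-10,0,0,0],
    [0,-20.1,10.3,-10,0,0,0],
  ],
)

```text
time_s: 7.7
eef_pos: [440.1, -206.7, 161.4]
ee_rot: [3.14, 0.001, -0.013]
force: [-0.4, 0.4, 0.2]
grip_width: 0.2
grip_force: 0.0
```

Run:
```python
from cell import snapshot,sensors
from h import *
s=sensors.get_state();print(s["eef_pos"],s["force"])
d=snapshot("wrist");np.savez("w3.npz",**d)
for p in [(440,-205,118),(442,-205,160)]: print(px(d,p).round())
cv2.imwrite("pics/w3.png",d["image"][:,:,::-1])
t=snapshot("top");np.savez("t3.npz",**t)
```

```text
[ 440.10412674 -206.72659231  161.40086416] [-0.35553439  0.37105343  0.24152994]
[313. 231.]
[313. 262.]
```

View pics/w3.png

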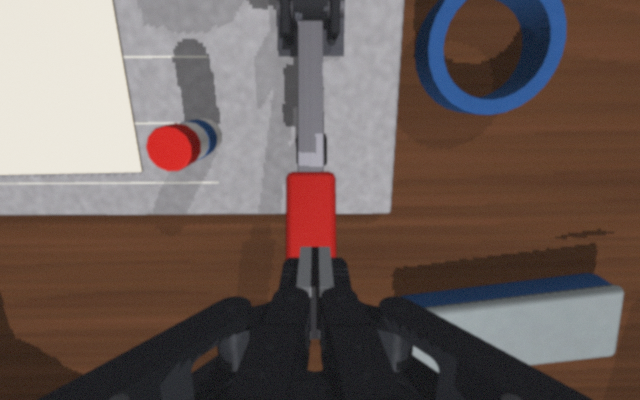

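The wrist view shows the fingers (column ≈315) in line with the red pad (columns 287–335, its near end at row 172). The glue stick and tape are well clear. I'll press along the pad's arc.

move_arm(
  plan=[
    [0,0,-0.15,1.5,0,0,0],
    [0,0,-0.15,3,0,0,0],
    [0,0,-0.15,3.6,0,0,0],
    [0,0,-0.15,4,0,0,0],
    [0,-0.1,-0.15,4.4,0,0,0],
    [0,-0.2,-0.15,4.8,0,0,0],
    [0,-0.4,-0.15,5.2,0,0,0],
    [0,-0.6,-0.15,5.6,0,0,0],
    [0,-0.7,-0.15,6,0,0,0],
    [0,-0.9,-0.15,6.4,0,0,0],
  ],
)

```text
time_s: 9.05
eef_pos: [435.1, -203.9, 98.9]
ee_rot: [3.141, -0.003, -0.011]
force: [0.5, 2.3, 9.3]
grip_width: 0.3
grip_force: 4.7
```

move_arm(
  plan=[
    [0,-0.1,0,0.4,0,0,0],
    [0,-0.2,0,0.8,0,0,0],
    [0,-0.3,0,1.2,0,0,0],
    [0,-0.35,0,1.6,0,0,0],
    [0,-0.4,0,2,0,0,0],
    [0,-0.45,0,2.4,0,0,0],
    [0,-0.5,0,2.8,0,0,0],
    [0,-0.55,0,3.2,0,0,0],
    [0,-0.6,0,3.5,0,0,0],
    [0,-0.6,0,3.8,0,0,0],
  ],
)

```text
time_s: 10.3
eef_pos: [428.2, -203.7, 60.7]
ee_rot: [3.141, -0.001, -0.01]
force: [-3.6, 1.4, 11.8]
grip_width: -0.0
grip_force: 5.6
```

move_arm(
  plan=[
    [0,0,0,0.2,0,0,0],
    [0,0,0,0.4,0,0,0],
    [0,0,0,0.6,0,0,0],
    [0,0,0,0.7,0,0,0],
    [0,0,0,0.8,0,0,0],
    [0,0,0,0.9,0,0,0],
    [0,0,0,1,0,0,0],
    [0,0,0,1,0,0,0],
    [0,0,0,1,0,0,0],
    [0,0,0,1,0,0,0],
  ],
)

```text
time_s: 11.55
eef_pos: [428.1, -203.9, 55.9]
ee_rot: [3.139, -0.003, -0.01]
force: [-12.6, 9.0, 55.4]
grip_width: -0.4
grip_force: 27.9
```

Run:
```python
from cell import snapshot,sensors
from h import *
s=sensors.get_state();print(s["eef_pos"],s["force"],s["grip_force"])
d=snapshot("side");np.savez("s4.npz",**d)
cv2.imwrite("pics/s4.png",cv2.resize(d["image"][90:240,200:420,::-1],None,fx=3.6,fy=3.6,interpolation=2))
```

```text
[ 428.13683891 -203.91856486   55.90541547] [-12.57995447   9.01363177  55.37257938] 27.885547131299973
```

View pics/s4.png

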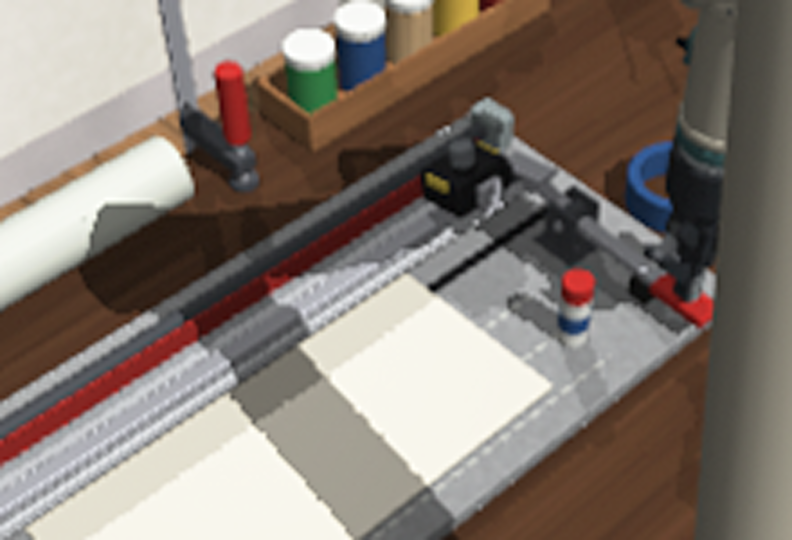

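The lever is at its stop: the pad (crop 685,295) is level, the bar is raised, and the head (crop 465,180) is parked. The card and glue stick haven't moved. The force is higher than it needs to be, so I'll ease off slightly while staying on the stop.

move_arm(
  plan=[
    [0,0,0,-0.05,0,0,0],
    [0,0,0,-0.1,0,0,0],
    [0,0,0,-0.15,0,0,0],
    [0,0,0,-0.2,0,0,0],
    [0,0,0,-0.25,0,0,0],
    [0,0,0,-0.25,0,0,0],
    [0,0,0,-0.25,0,0,0],
    [0,0,0,-0.25,0,0,0],
    [0,0,0,-0.25,0,0,0],
    [0,0,0,-0.25,0,0,0],
  ],
)

```text
time_s: 12.85
eef_pos: [428.1, -203.8, 56.4]
ee_rot: [3.14, -0.002, -0.01]
force: [-8.7, 5.1, 38.3]
grip_width: -0.2
grip_force: 19.3
```

Run:
```python
from cell import workorder
print(workorder.hand_in())
```

```text
the job is handed in; nothing more can be done
None
```

I parked the cutting head against its end stop, pressed the lift lever down to its stop so the clamp bar is raised, and handed the job in at about 13 s with the fingers still holding the lever at about 38 N; the hand-in gave no verdict.

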